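Find and mark the balance point of a lens rack

TASK

The retinoscopy lens rack needs a hanging hook at its balance point. Push it by its handle end, lengthwise along its stand, a little at a time and drawing back between pushes, until by itself it just tips over the stand's front edge. Then mark the balance point: stand the round-footed hand stamp upright on top of the tipped rack, right over that edge, and leave both there.

Things in the scene. Friction and masses are not known exactly. Their poses are not given: they have to be found in the camera images.
- rack: Bar 300 mm long, 0.4 kg, lying level on the stand: flat black frame 240 x 44 x 12 mm with flush lenses, grey handle 60 x 36 x 30 mm high at one end. Origin: underside, mid length. x from handle to lens end (handle -150 to -90 mm), z up. Unmarked balance point: under the frame, between handle and mid length. A bar with no handle lies nearby, not wanted.
- stand: Stand, fixed: white platform 220 long (x) x 100 wide (y) x 30 mm high. Origin: centre of its underside. Two grey guide rails 7 mm thick, 61 mm apart, 12 mm above the platform, run from x = -110 to +40 mm and keep the rack straight with some play; no rails near the front edge. The rack slides along +x.
- edge (a point): Middle of the stand's front top edge (stand x = +110 mm, 30 mm above the table; axes as the stand). Sliding the rack 30 to 75 mm along +x tips it over this edge, lens end down on the table, about 10 degrees. A finger left pressing on the handle end can hold it from tipping by friction: draw back after each push of about 8 mm and wait half a second.
- marker: Hand stamp used as the marker, standing on the table: round steel foot 28 mm across and 8 mm high, upright round wooden stem 16 mm across above it, 44 mm high over all, 25 g. Origin: centre of its underside; z up the stem. Another stamp, with a square 44 mm foot, stands elsewhere and is not wanted.
There are look-alikes about, which are no part of the job. What is meant by the stand is not orange, and is the smaller of those in its own colour.

How it is judged:
On the way:
1. the rack, untouched by the fingers, has tipped over the stand's edge, the marker not yet on it (angle between rack's own z axis and vertical between 0.08 and 0.35 rad and contact force between rack and the fingers below 0.1 N and horizontal distance between marker and rack above 0.1 m and y of rack in the frame of stand between -0.04 and 0.04 m), for 0.2 s.
At the end, for the whole second after the job is handed in: The round-footed stamp stands upright (with the rack's slope) on the rack, within 20 mm of its true balance point along the rack and 25 mm of its centre line; the rack lies across the stand's front edge (balance point within about 50 mm of it), tipped or level; both released and at rest (x of marker in the frame of rack between -0.05 and -0.01 m and y of marker in the frame of rack between -0.025 and 0.025 m and z of marker in the frame of rack between 0.006 and 0.018 m and angle between marker's own z axis and vertical below 0.4 rad and linear speed of each of marker, rack below 0.02 m/s and angle between rack's own z axis and vertical below 0.35 rad and y of rack in the frame of stand between -0.04 and 0.04 m and x of rack in the frame of stand between 0.09 and 0.19 m and z of rack in the frame of stand between 0 and 0.06 m); the robot touches nothing.
It also fails if it takes over 64 s, if anything falls off the work surface, if the arm or the gripper's body presses on something with over 40 N, if the wrist force passes 120 N, or if a joint passes its speed limit or range.

ROBOT

A 7-joint arm with a two-finger parallel gripper is mounted at the origin on the work surface. World frame = base frame: x ahead of the robot, y to its left, z up, the work surface at z = 0. Lengths are in m, angles in rad, forces in N, time in s.
With the tool pointing down it reaches from about 0.425 to 0.825 m from the base axis. Payload 3.6 kg.
Tool frame: the origin (TCP) lies at the very end of the fingers, on their centre line; the grasp point (between the pads) lies 19 mm behind it; z points along the fingers, y is the line along which they close (so a half turn about z gives the same grasp; the last joint's range is limited). The gripper opens to 85 mm and grips with 20 to 120 N. Pads are 22 mm wide; open, the fingers measure 114 mm over their backs; the gripper's body (76 mm by 85 mm) begins 54 mm behind the grasp point. The pads swing forward as they close: fully open they stand 13 mm farther back than shut.
Start: joints at [-0.026, 0.615, -0.013, 1.423, 0.008, 1.103, -0.04], TCP at [0.65, 0, 0.231] pointing down, gripper open.
Joint ranges: [-3.12, 3.12], [-0.3, 2.06], [-1.34, 1.32], [0.26, 2.42], [-1.36, 4.5], [0.01, 1.98], [-2.84, 2.84]. Speed limits (rad/s): [2.79, 2.79, 3.14, 3.14, 3.14, 3.14, 3.14].

INTERFACE

Orientations are given as a rotation vector (axis times angle).
In Python, from workcell import env, viewer gives the robot as it stands.
- The arm moves only by the shell command python3 -m jog 'ROWS' [FORCE]. ROWS is JSON, a list of rows, each a list of 5 numbers: the shift along the tool's x, y, z in m, then the turn about the tool's z in rad, then the finger opening in m, from 0 to 0.0854. A call has 1 to 10 rows; each row shifts and turns the commanded pose from where the row before left it, along the tool's axes as they then stand; what a row does not reach is not made up. A row lasts 1/8 s, in which the tool goes at most 62.5 mm and 10.7 degrees, less where a joint would pass 70% of its speed; a pose out of reach is approached as far as the arm can. A call with a gripper value outside its range is refused whole. The fingers move at their own pace and stop on an object; FORCE is the grip in N (left out, the last holds). Time passes only in rows, so rows that do not move let the fingers close. It gives the time, the measured TCP pose, the force, the opening and the grip force at its end, in the units of the state.
- env.sense(): the state, without advancing time (a new reading comes with each control period).
- viewer.snapshot(name): name is "scene" or "side" or "wrist"; returns (picture, depth): 480x640x3 uint8, red, green, blue; 480x640 float32, m along the optical axis (not along the pixel's ray), 0 where there is no reading.
- viewer.calibration(name): a dict with "K" (3x3 intrinsics, pixels), "D" ([k1, k2, p1, p2, k3] as OpenCV has them; the pictures are not rectified), "eye" and "orientation" of the camera in the world. Camera axes: x right, y down, z forward; pixel columns grow to the right and rows downward; lengths in m; the calibration is good to about 2 mm. A picture is of the moment at which its call begins: read the wrist's pose just before it. calibration takes no time and is no camera call; for the wrist camera it gives the pose at the moment of the call.
- env.sign_off(): hands the job in; it is judged then, once.
The state is a dict: "clock": time; "joints": joint angles; "qvel": joint speeds; "joint_torque": joint torques, N m; "eef_pos": TCP position; "tcp_rot": TCP orientation; "contact_force": force on the tool from outside, world axes, zero at the start; "torque": the same for the moment, N m; "gripper_width": finger opening in m; "finger_force": force on a finger pad.
Only numpy, scipy, OpenCV 4.12 (cv2) and the standard library are available. Lean on these libraries where they do the work, as an engineer would, in place of code of your own. Each camera call takes 0.05 s, during which the arm holds its last target. There are 200 camera calls.

## Working session

There is one attempt and no reset: what is moved stays moved. The work goes in short steps, Python scripts to look and compute and a shell command to move; the robot and the scene stay as the last step left them, time stands still between calls to the robot, and variables do not carry over. Pictures are saved under pics/ and viewed, at most 10 in all, crops included, and the job is handed in when it is done.

```bash
mkdir -p pics
cat > h.py <<'E'
import numpy as np, cv2
from scipy.spatial.transform import Rotation as R
from workcell import env, viewer
def snap(n):
    c=viewer.calibration(n); p,d=viewer.snapshot(n); return p,d,c
def rot(c):
    o=np.array(c["orientation"],float)
    return o if o.shape==(3,3) else (R.from_rotvec(o).as_matrix() if o.size==3 else R.from_quat(o).as_matrix())
def cloud(d,c):
    K=np.array(c["K"]);D=np.array(c["D"],float)
    v,u=np.mgrid[0:480,0:640]
    n=cv2.undistortPoints(np.stack([u,v],-1).reshape(-1,1,2).astype(np.float64),K,D).reshape(480,640,2)
    P=np.dstack([n*d[...,None],d])
    return P@rot(c).T+np.array(c["eye"])
E
python3 - <<'E'
from h import *
for n in ("scene","side"):
    p,d,c=snap(n); cv2.imwrite(f"pics/{n}0.png",p[...,::-1]); np.savez(f"{n}0.npz",p=p,P=cloud(d,c),d=d)
    print(n,c["eye"],c["orientation"])
print(env.sense())
E
```

```text
scene [ 0.97042263 -0.79111829  0.74957724] [-2.14437417 -0.68953146  0.35493198]
side [ 0.37785176 -1.06161134  0.75391944] [-2.17614989  0.08283792 -0.03289295]
{'clock': 0.1, 'joints': array([-0.02649374,  0.6158402 , -0.01262659,  1.42476152,  0.00810688,
        1.10342081, -0.04039997]), 'qvel': array([-3.88007411e-04, -3.40649958e-03, -8.81862785e-04, -3.91728331e-03,
        2.48205748e-05, -8.76075444e-04,  2.27208187e-03]), 'joint_torque': array([ 1.87134152e-03, -4.70385647e+01,  2.59924382e-01, -1.71571434e+01,
        9.91805020e-03,  5.83933666e-03,  9.32311934e-06]), 'eef_pos': array([6.49296382e-01, 1.06876774e-05, 2.30234912e-01]), 'tcp_rot': array([-2.22018807, -2.22034518,  0.00267636]), 'contact_force': array([ 0.50723938, -0.67122104,  0.66482457]), 'torque': array([-0.02161053,  0.0524392 , -0.01909187]), 'finger_force': 0.0, 'gripper_width': 0.08524972861803161}
```

View pics/scene0.png

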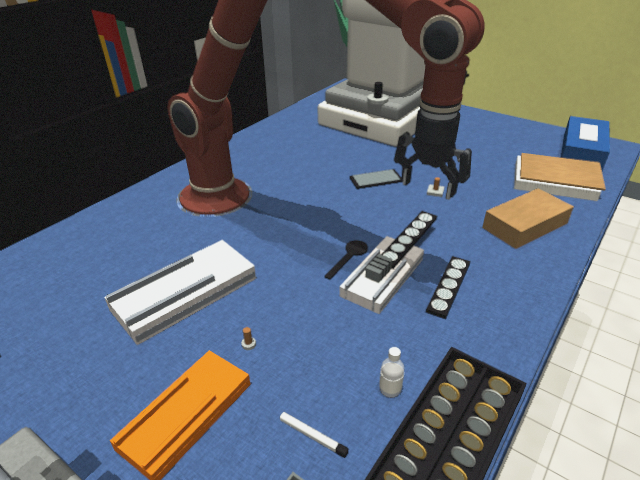

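View pics/side0.png

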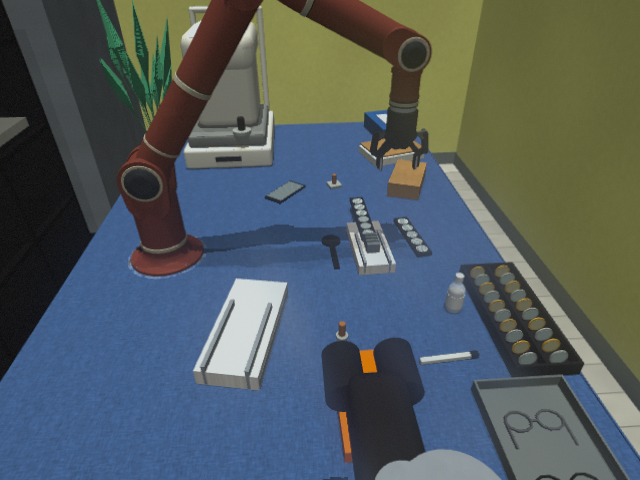

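Scene picture candidates:
- **Stand:** small white with the rack (385,270), larger white (180,288), orange (180,412). I choose the small white one.
- **Rack:** handled bar (400,245), bare bar (450,287). I choose the handled one.
- **Stamp:** (248,338), which looks round, and (436,187), which looks square. I'm checking both in a close crop.

Run:
```python
from h import *
z=np.load("scene0.npz");p=z["p"];P=z["P"]
a=cv2.resize(p[315:360,220:280],(480,360),interpolation=cv2.INTER_CUBIC)
b=cv2.resize(p[165:210,405:465],(320,240),interpolation=cv2.INTER_CUBIC)
c=cv2.resize(p[200:320,330:480],(450,360)); 
im=np.zeros((600,800,3),np.uint8); im[:240,:320]=cv2.resize(a,(320,240)); im[:240,330:650]=b; im[240:600,:450]=c
cv2.imwrite("pics/crop.png",im[...,::-1])
for n,cen in (("scene",None),("side",None)):
    z=np.load(n+"0.npz");p=z["p"].astype(int);P=z["P"]
    print(n, "table z", np.median(P[300:320,260:300,2] if n=="scene" else P[210:230,250:280,2]))
    box={"scene":(200,320,330,445),"side":(190,280,340,396)}[n]
    M=np.zeros(p.shape[:2],bool);M[box[0]:box[1],box[2]:box[3]]=1
    Z=P[...,2]; br=p.min(-1)
    for nm,lo,hi,col in (("plat",.024,.034,br>150),("any30",.024,.05,br>=0),("handle",.054,.07,br>=0),("frame",.036,.047,br<60)):
        m=M&(Z>lo)&(Z<hi)&col
        q=P[m]
        if len(q)<10: print(nm,len(q));continue
        r=cv2.minAreaRect(q[:,:2].astype(np.float32)); print(nm,len(q),np.round(r[0],4),np.round(r[1],4),round(r[2],1),"z",np.median(q[:,2]).round(4))
    for nm,bx in {"scene":(("A",(322,352,236,262)),("B",(175,196,424,448))),"side":(("A",(316,342,333,352)),("B",(170,190,324,344)))}[n]:
        q=P[bx[0]:bx[1],bx[2]:bx[3]].reshape(-1,3); 
        for lo,hi in((.005,.012),(.02,.05)):
            s=q[(q[:,2]>lo)&(q[:,2]<hi)]; print(nm,lo,len(s),s.mean(0).round(4),np.ptp(s,0).round(3))
```

```text
scene table z -0.0011060603791851475
plat 1248 [ 0.5835 -0.0267] [0.1017 0.2263] 2.4 z 0.0288
any30 3240 [0.5818 0.0375] [0.1037 0.3582] 2.1 z 0.0337
handle 320 [ 0.5846 -0.0552] [0.0385 0.0644] 2.2 z 0.0587
frame 402 [0.5822 0.0699] [0.0471 0.2938] 0.7 z 0.0405
A 0.005 82 [ 0.471  -0.3628  0.0074] [0.028 0.029 0.007]
A 0.02 93 [ 0.4709 -0.3617  0.0363] [0.016 0.015 0.025]
B 0.005 112 [0.5236 0.3802 0.0084] [0.051 0.055 0.007]
B 0.02 51 [0.5231 0.3805 0.0345] [0.016 0.015 0.027]
side table z -0.002197581625189071
plat 558 [ 0.5835 -0.0566] [0.0997 0.1666] 2.1 z 0.0281
any30 1744 [0.6035 0.0755] [0.4516 0.1485] 78.2 z 0.0312
handle 172 [ 0.5826 -0.0557] [0.037  0.0652] 0.8 z 0.0579
frame 180 [0.5792 0.0702] [0.0442 0.2918] 1.5 z 0.0397
A 0.005 57 [ 0.4646 -0.3648  0.0068] [0.026 0.025 0.007]
A 0.02 76 [ 0.4664 -0.3644  0.0346] [0.014 0.015 0.024]
B 0.005 64 [0.5179 0.379  0.0092] [0.059 0.069 0.007]
B 0.02 33 [0.5169 0.3807 0.0357] [0.012 0.023 0.029]
```

View pics/crop.png

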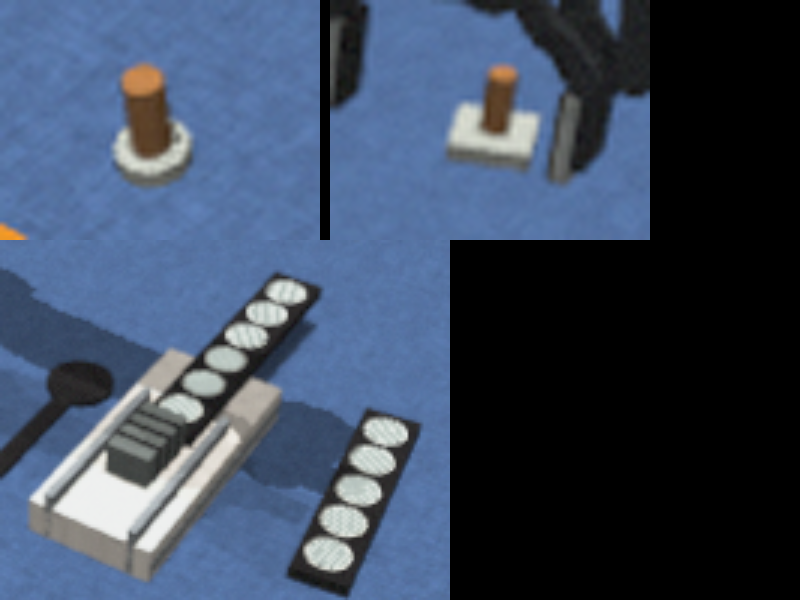

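The crop shows the round-footed stamp at scene (248,338) and the square-footed one at (436,187). The rack with the handle lies on the small white stand. Stand centre is about (0.5835,-0.027), its x axis points at about 92.2°, and the handle end is at y≈-0.087. I move behind it now.

```bash
python3 -m jog '[[-0.045,-0.02,0.02,-0.038,0],[-0.045,-0.02,0.03,0,0],[-0.047,-0.019,0.03,0,0],[0,0,0.04,0,0],[0,0,0.04,0,0],[0,0,0.024,0,0],[0,0,0,0,0],[0,0,0,0,0]]' 40
```

```text
clock: 1.1
eef_pos: [0.5952, -0.1385, 0.0481]
tcp_rot: [2.178, 2.262, 0.001]
contact_force: [0.3, 0.1, 0.8]
gripper_width: -0.0004
finger_force: 0.0
```

```bash
python3 -m jog '[[0.015,-0.0075,0.002,0,0],[0.017,0,0,0,0],[0.004,0,0,0,0],[0.004,0,0,0,0],[0.004,0,0,0,0],[0,0,0,0,0]]'; python3 -c "
from h import *
p,d,c=snap('scene');P=cloud(d,c);q=P[200:320,330:445].reshape(-1,3);q=q[(q[:,2]>.054)&(q[:,2]<.064)&(q[:,1]>-.087)];print(q[:,:2].min(0),q[:,:2].max(0))"
```

```text
clock: 1.85
eef_pos: [0.5854, -0.0946, 0.0453]
tcp_rot: [-2.179, -2.263, 0.0]
contact_force: [-1.1, 0.6, 0.6]
gripper_width: 0.0002
finger_force: 0.0
[ 0.57393347 -0.08390692] [ 0.60324325 -0.02275644]
```

```bash
cat > m.py <<'E'
from h import *
p,d,c=snap('scene');P=cloud(d,c);x=p.astype(int)
q=P.reshape(-1,3);k=(abs(q[:,0]-.58)<.035)
h=q[k&(q[:,2]>.052)&(q[:,2]<.072)&(q[:,1]>-.08)&(q[:,1]<.1)]
print("handle front y",np.percentile(h[:,1],98).round(4),"top z",np.median(h[:,2]).round(4))
f=q[k&(q[:,1]>.10)&(q[:,2]>.005)&(q[:,2]<.06)&(abs(q[:,0]-.577)<.015)]
print("frame slope",np.polyfit(f[:,1],f[:,2],1).round(3),"end y",np.percentile(f[:,1],99).round(4))
E
python3 -m jog '[[0.004,0,0,0,0],[0.004,0,0,0,0],[0,0,0,0,0],[-0.01,0,0,0,0],[0,0,0,0,0],[0,0,0,0,0],[0,0,0,0,0],[0,0,0,0,0]]'; python3 m.py
```

```text
clock: 2.9
eef_pos: [0.5854, -0.0963, 0.0453]
tcp_rot: [-2.178, -2.264, -0.0]
contact_force: [0.2, -0.2, 0.1]
gripper_width: -0.0001
finger_force: 0.0
handle front y -0.0205 top z 0.0579
frame slope [-0.004  0.042] end y 2.1448
```

```bash
sed -i 's/(q\[:,1\]>.10)/(q[:,1]>.10)\&(q[:,1]<.33)/' m.py
python3 -m jog '[[0.009,0,0,0,0],[0.004,0,0,0,0],[0.004,0,0,0,0],[0,0,0,0,0],[-0.01,0,0,0,0],[0,0,0,0,0],[0,0,0,0,0],[0,0,0,0,0],[0,0,0,0,0]]'; python3 m.py
python3 -m jog '[[0.009,0,0,0,0],[0.004,0,0,0,0],[0.004,0,0,0,0],[0,0,0,0,0],[-0.01,0,0,0,0],[0,0,0,0,0],[0,0,0,0,0],[0,0,0,0,0],[0,0,0,0,0]]'; python3 m.py
```

```text
clock: 4.08
eef_pos: [0.5852, -0.0894, 0.0453]
tcp_rot: [-2.178, -2.264, -0.0]
contact_force: [0.1, -1.1, 1.5]
gripper_width: -0.0003
finger_force: 0.0
handle front y -0.0117 top z 0.0579
frame slope [-0.002  0.041] end y 0.2304
clock: 5.25
eef_pos: [0.5849, -0.0824, 0.0453]
tcp_rot: [-2.178, -2.263, -0.0]
contact_force: [1.1, -0.6, -0.3]
gripper_width: -0.0
finger_force: 0.0
handle front y -0.0057 top z 0.0579
frame slope [-0.001  0.041] end y 0.237
```

```bash
python3 -m jog '[[0.01,0,0,0,0],[0.004,0,0,0,0],[0.004,0,0,0,0],[0,0,0,0,0],[-0.01,0,0,0,0],[0,0,0,0,0],[0,0,0,0,0],[0,0,0,0,0],[0,0,0,0,0]]' >/dev/null; python3 m.py
python3 -m jog '[[0.01,0,0,0,0],[0.004,0,0,0,0],[0.004,0,0,0,0],[0,0,0,0,0],[-0.01,0,0,0,0],[0,0,0,0,0],[0,0,0,0,0],[0,0,0,0,0],[0,0,0,0,0]]'; python3 m.py
```

```text
handle front y 0.0015 top z 0.0588
frame slope [-0.005  0.042] end y 0.2439
clock: 7.6
eef_pos: [0.5842, -0.0664, 0.0453]
tcp_rot: [-2.178, -2.263, -0.0]
contact_force: [0.7, 0.1, -0.2]
gripper_width: 0.0002
finger_force: 0.0
handle front y 0.0101 top z 0.0593
frame slope [-0.006  0.042] end y 0.2528
```

```bash
python3 -m jog '[[0.009,0,0,0,0],[0.004,0,0,0,0],[0.004,0,0,0,0],[0,0,0,0,0],[-0.01,0,0,0,0],[0,0,0,0,0],[0,0,0,0,0],[0,0,0,0,0],[0,0,0,0,0]]'; python3 m.py
```

```text
clock: 8.78
eef_pos: [0.584, -0.0593, 0.0453]
tcp_rot: [-2.178, -2.263, -0.0]
contact_force: [0.3, -0.3, 0.0]
gripper_width: 0.0001
finger_force: 0.0
handle front y 0.0166 top z 0.0633
frame slope [-0.083  0.048] end y 0.2593
```

```bash
python3 -m jog '[[-0.01,0,0,0,0],[0,0,0,0,0],[0,0,0,0,0],[0,0,0,0,0]]'; python3 m.py; python3 -c "
from h import *
p,d,c=snap('scene');P=cloud(d,c);np.savez('tip.npz',p=p,P=P);cv2.imwrite('pics/tip.png',cv2.resize(p[170:330,320:480],(600,600))[...,::-1])"
```

```text
clock: 9.32
eef_pos: [0.5844, -0.0694, 0.0453]
tcp_rot: [-2.178, -2.263, -0.0]
contact_force: [0.2, 0.7, -0.3]
gripper_width: -0.0001
finger_force: 0.0
handle front y -0.0109 top z 0.0607
frame slope [-0.172  0.056] end y 0.2589
```

View pics/tip.png

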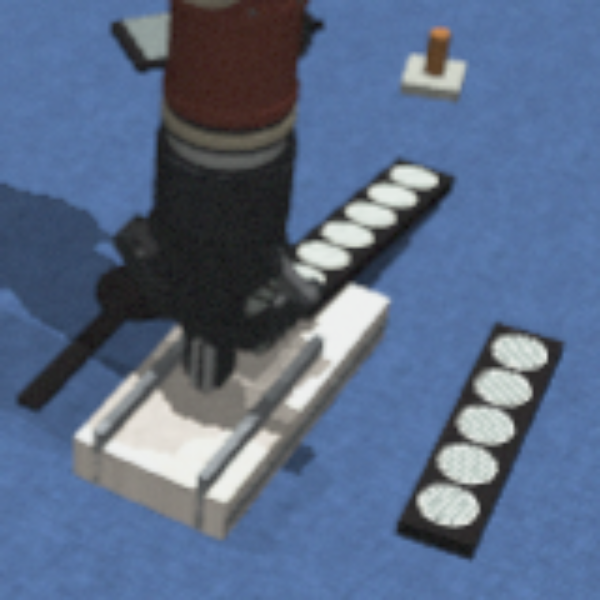

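The rack has tipped, with its slope at 0.17 rad and its lens end down at about crop (420,180); the fingers are clear behind it. Retreating and heading for the round stamp at about (0.469,-0.363).

```bash
python3 -m jog '[[-0.04,0,0,0,0.0],[0,0,-0.05,0,0],[0,0,-0.05,0,0.04],[-0.05,-0.025,0,0,0.06],[-0.05,-0.025,0,0,0.06],[-0.05,-0.025,0,0,0.06],[-0.05,-0.025,0,0,0.06],[-0.05,-0.025,0,0,0.06],[0,0,0,0,0.06],[0,0,0,0,0.06]]' 20
python3 - <<'E'
from h import *
for n in ("scene","side"):
    p,d,c=snap(n);P=cloud(d,c);q=P.reshape(-1,3);br=p.min(-1).ravel()
    k=abs(q[:,0]-.58)<.075
    # front edge of platform: bright, z~.03
    t=q[k&(br>150)&(q[:,2]>.022)&(q[:,2]<.034)&(abs(q[:,1])<.12)&(abs(abs(q[:,0]-.581)-.037)<.009)]
    r=cv2.minAreaRect(t[:,:2].astype(np.float32));print(n,"plat ymax",np.percentile(t[:,1],99.5),r)
    f=q[(abs(q[:,0]-.577)<.03)&(q[:,1]>.10)&(q[:,1]<.33)&(q[:,2]>.006)&(q[:,2]<.06)]
    i=abs(f[:,0]-.577)<.012
    print(" slope",np.polyfit(f[i,1],f[i,2],1),"end y",np.percentile(f[:,1],99),cv2.minAreaRect(f[:,:2].astype(np.float32)))
    h=q[(abs(q[:,0]-.58)<.03)&(q[:,1]>-.12)&(q[:,1]<.04)&(q[:,2]>.062)&(q[:,2]<.1)]
    print(" handle",cv2.minAreaRect(h[:,:2].astype(np.float32)),h[:,2].min(),h[:,2].max())
p,d,c=snap("wrist");P=cloud(d,c);q=P.reshape(-1,3)
cv2.imwrite("pics/w.png",p[...,::-1])
for lo,hi in((.004,.012),(.02,.05),(.038,.05)):
    s=q[(abs(q[:,0]-.469)<.03)&(abs(q[:,1]+.363)<.03)&(q[:,2]>lo)&(q[:,2]<hi)]
    if len(s): print("stamp",len(s),s.mean(0),s.min(0),s.max(0))
E
```

```text
clock: 10.68
eef_pos: [0.4707, -0.3636, 0.1452]
tcp_rot: [-2.178, -2.263, -0.002]
contact_force: [0.3, 0.4, 0.2]
gripper_width: 0.0596
finger_force: 0.0
scene plat ymax 0.0835536604831611 ((0.5810705423355103, -0.017475374042987823), (0.0919230654835701, 0.20450642704963684), 0.11954750865697861)
 slope [-0.16943725  0.05525701] end y 0.2571703173557373 ((0.5785692930221558, 0.18116384744644165), (0.04672540724277496, 0.16129407286643982), 0.8384893536567688)
 handle ((0.5827562212944031, -0.0057931579649448395), (0.037935178726911545, 0.06346683949232101), 1.7260161638259888) 0.06234496573923165 0.08032397796379898
side plat ymax 0.08445872103432893 ((0.6179656982421875, -0.015764854848384857), (0.20808909833431244, 0.017869438976049423), 89.9955062866211)Traceback (most recent call last):
  File "<stdin>", line 10, in <module>
    raise TypeError("expected non-empty vector for x")
TypeError: expected non-empty vector for x
```

Run:
```python
from h import *
for n in("wrist","scene"):
    p,d,c=snap(n);P=cloud(d,c);q=P.reshape(-1,3)
    if n=="wrist": cv2.imwrite("pics/w.png",p[...,::-1])
    k=(p[...,0].astype(int)-p[...,2]>25).ravel()
    for nm,m in(("foot",(q[:,2]>.004)&(q[:,2]<.012)),("stem",k&(q[:,2]>.012)&(q[:,2]<.05)),("top",(q[:,2]>.039)&(q[:,2]<.05))):
        s=q[m&(abs(q[:,0]-.469)<.03)&(abs(q[:,1]+.363)<.025)]
        if len(s): print(n,nm,len(s),s.mean(0),s.min(0),s.max(0))
```

```text
wrist foot 434 [ 0.46643393 -0.35453787  0.00791935] [ 0.45260399 -0.36932833  0.00413123] [ 0.48036769 -0.34502822  0.01198059]
wrist stem 449 [ 0.46617589 -0.3563135   0.03838176] [ 0.45911967 -0.36622452  0.01281601] [ 0.47317337 -0.35097599  0.04570194]
wrist top 326 [ 0.46643852 -0.35820836  0.04354672] [ 0.45861929 -0.36622452  0.03922395] [ 0.47396764 -0.35122415  0.04570194]
scene foot 85 [ 0.4714729  -0.36299617  0.00736549] [ 0.45399622 -0.37401935  0.00412626] [ 0.48200358 -0.34516244  0.01164403]
scene stem 113 [ 0.47153344 -0.36201955  0.03174129] [ 0.46227474 -0.36821131  0.01240134] [ 0.47715671 -0.35087129  0.04472271]
scene top 42 [ 0.46915321 -0.3599663   0.04273292] [ 0.45987999 -0.36780929  0.03913678] [ 0.47652785 -0.35087129  0.04472271]
```

View pics/w.png

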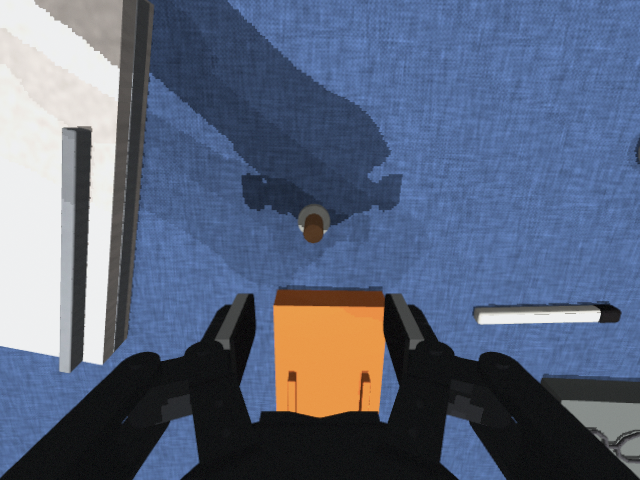

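The wrist view shows the stamp at (314,222), standing clear of the orange stand and centred between the open fingers. Descending.

```bash
python3 -m jog '[[0.004,-0.004,0.04,0,0.06],[0,0,0.045,0,0.06],[0,0,0.03,0,0.06],[0,0,0.014,0,0.06],[0,0,0,0,0.06],[0,0,0,0,0.0],[0,0,0,0,0],[0,0,0,0,0],[0,0,0,0,0],[0,0,0,0,0]]' 20
```

```text
clock: 12.12
eef_pos: [0.467, -0.3609, 0.0175]
tcp_rot: [2.178, 2.262, 0.0]
contact_force: [-0.7, -0.4, 6.1]
gripper_width: 0.0153
finger_force: 20.3
```

```bash
python3 -m jog '[[0,0,-0.03,0,0],[0,0,-0.05,0,0],[0,0,-0.05,0,0],[0.05,0.015,0,0,0],[0.05,0.015,0,0,0],[0.05,0.015,0,0,0],[0.05,0.015,0,0,0],[0.05,0.015,0,0,0],[0.05,0.015,0,0,0],[0.05,0.015,0,0,0]]'
python3 -m jog '[[0.05,0.015,0,0,0],[0.037,0.011,0,0,0],[0,0,0,0,0],[0,0,0,0,0]]'
python3 - <<'E'
from h import *
print(env.sense()["eef_pos"])
for n in("wrist","scene","side"):
    p,d,c=snap(n);P=cloud(d,c);q=P.reshape(-1,3)
    if n=="wrist": cv2.imwrite("pics/w2.png",p[...,::-1])
    k=(p[...,0].astype(int)-p[...,2]>25).ravel()
    s=q[k&(abs(q[:,0]-.58)<.03)&(abs(q[:,1]-.08)<.03)&(q[:,2]>.12)]
    if len(s): print(n,"stem",len(s),s.mean(0),s.min(0),s.max(0))
    s=q[(abs(q[:,0]-.58)<.02)&(abs(q[:,1]-.08)<.03)&(q[:,2]>.12)&(q[:,2]<.153)]
    if len(s): print(n,"foot",len(s),s.mean(0),s.min(0),s.max(0))
E
```

```text
clock: 13.38
eef_pos: [0.5581, -0.0051, 0.1463]
tcp_rot: [2.179, 2.263, -0.0]
contact_force: [-0.1, 0.4, -0.9]
gripper_width: 0.0152
finger_force: 19.9
clock: 13.88
eef_pos: [0.5802, 0.08, 0.146]
tcp_rot: [2.18, 2.262, -0.003]
contact_force: [-0.5, -0.7, -0.8]
gripper_width: 0.0154
finger_force: 19.9
[0.58022539 0.08003274 0.14601152]
wrist stem 2097 [0.57930095 0.0855411  0.163965  ] [0.57189052 0.07379879 0.13805422] [0.58686758 0.09039886 0.17425242]
wrist foot 1593 [0.57932093 0.08984449 0.1396592 ] [0.56048047 0.08171584 0.1278856 ] [0.59840148 0.09612304 0.15298465]
scene stem 962 [0.58484779 0.07118264 0.43772316] [0.55006145 0.05001034 0.1368953 ] [0.60998217 0.10978073 0.53631973]
scene foot 134 [0.5833588  0.07311241 0.13939734] [0.56425705 0.06349597 0.12715708] [0.59795946 0.08818137 0.15296069]
side stem 40 [0.5622188  0.05781302 0.49027453] [0.55126322 0.05014666 0.38573285] [0.60493988 0.09575517 0.52935107]
side foot 71 [0.57917048 0.07322499 0.13956168] [0.56260573 0.0629688  0.12843473] [0.59377123 0.08601711 0.15286911]
```

View pics/w2.png

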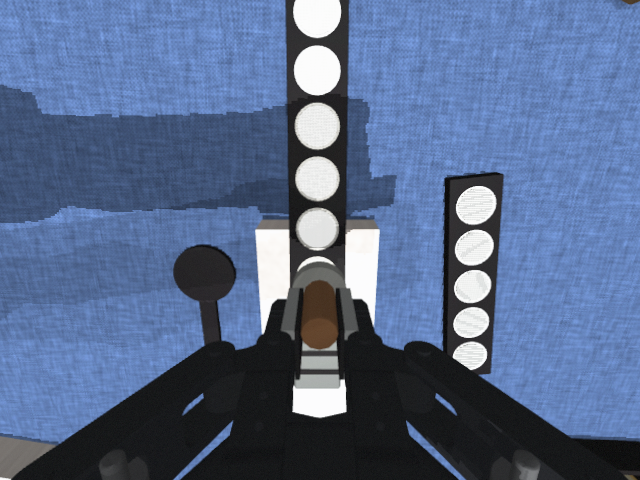

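The wrist view shows the stamp, with its foot top at (320,270), centred on the rack's line just behind the stand's front edge at row ~222. Its y≈0.080 corresponds to rack x≈-0.03. Lowering.

```bash
python3 -m jog '[[0,0,0.04,0,0],[0,0,0.03,0,0],[0,0,0.008,0,0],[0,0,0,0,0],[0,0,0,0,0]]' | grep -E 'eef|contact'
python3 -m jog '[[0,0,0.002,0,0],[0,0,0,0,0]]'| grep -E 'eef|contact'
python3 -m jog '[[0,0,0.002,0,0],[0,0,0,0,0]]'| grep -E 'eef|contact'
```

```text
eef_pos: [0.5817, 0.0811, 0.0697]
contact_force: [0.4, 1.3, 0.4]
eef_pos: [0.5808, 0.0813, 0.0668]
contact_force: [-0.0, 0.7, 0.1]
eef_pos: [0.5805, 0.0812, 0.0642]
contact_force: [0.1, -0.8, -0.8]
```

```bash
for i in 1; do
python3 -m jog '[[0,0,0.0015,0,0],[0,0,0,0,0]]'| grep -E 'eef|contact'
python3 -m jog '[[0,0,0.0015,0,0],[0,0,0,0,0]]'| grep -E 'eef|contact'; done; python3 m.py
```

```text
eef_pos: [0.5805, 0.0812, 0.0626]
contact_force: [0.4, 0.1, -0.6]
eef_pos: [0.5807, 0.0811, 0.0613]
contact_force: [-0.7, 0.2, 0.1]
handle front y 0.0779 top z 0.0668
frame slope [-0.114  0.051] end y 0.2607
```

```bash
cat > s.py <<'E'
from h import *
p,d,c=snap("scene");q=cloud(d,c).reshape(-1,3)
f=q[(abs(q[:,0]-.577)<.012)&(q[:,1]>.15)&(q[:,1]<.25)&(q[:,2]>.004)&(q[:,2]<.06)]
print("slope",np.polyfit(f[:,1],f[:,2],1))
E
python3 s.py; python3 -m jog '[[0,0,0.001,0,0],[0,0,0,0,0]]'| grep -E 'eef|contact'; python3 s.py
```

```text
slope [-0.09832029  0.05007329]
eef_pos: [0.5805, 0.0812, 0.0602]
contact_force: [-1.0, -0.3, -0.1]
slope [0.00018166 0.03953388]
```

Pressing the uphill side has levelled the rack, so the foot now sits flush. Releasing slowly.

```bash
python3 -m jog '[[0,0,0,0,0.02],[0,0,0,0,0.024],[0,0,0,0,0.03],[0,0,0,0,0.04],[0,0,0,0,0.05],[0,0,0,0,0.06],[0,0,0,0,0.06],[0,0,0,0,0.06]]'; python3 s.py; python3 -m jog '[[0,0,-0.01,0,0.06],[0,0,-0.03,0,0.06],[0,0,-0.05,0,0.06],[0,0,-0.05,0,0.06],[-0.04,0.05,-0.03,0,0.06],[-0.04,0.05,0,0,0.06],[-0.05,0.04,0,0,0.06],[-0.05,0.04,0,0,0.06],[0,0,0,0,0.06],[0,0,0,0,0.06]]'; python3 s.py
python3 - <<'E'
from h import *
out=[]
for n in("scene","side"):
    p,d,c=snap(n);P=cloud(d,c);q=P.reshape(-1,3)
    out.append(cv2.resize(p[170:330,320:480] if n=="scene" else p[170:290,320:440],(390,390)))
    k=(p[...,0].astype(int)-p[...,2]>25).ravel()
    s=q[k&(abs(q[:,0]-.58)<.04)&(abs(q[:,1]-.08)<.05)&(q[:,2]>.04)&(q[:,2]<.1)]
    if len(s): print(n,"stem",len(s),s.mean(0),s.min(0),s.max(0))
    f=q[(abs(q[:,0]-.577)<.03)&(q[:,1]>.12)&(q[:,1]<.33)&(q[:,2]>.006)&(q[:,2]<.05)]
    print("end y",np.percentile(f[:,1],99),"x",f[:,0].min(),f[:,0].max())
cv2.imwrite("pics/end.png",np.hstack(out)[...,::-1])
E
```

```text
clock: 17.05
eef_pos: [0.5806, 0.0812, 0.0603]
tcp_rot: [-2.179, -2.263, 0.0]
contact_force: [-1.2, -0.2, 0.4]
gripper_width: 0.0601
finger_force: 0.0
slope [-0.16784001  0.05508088]
clock: 18.35
eef_pos: [0.7578, -0.0835, 0.2267]
tcp_rot: [-2.178, -2.262, -0.001]
contact_force: [0.7, 0.1, 0.2]
gripper_width: 0.0599
finger_force: 0.0
slope [-0.17521601  0.05655138]
scene stem 82 [0.58441679 0.08361618 0.07153552] [0.57602216 0.07570794 0.05192918] [0.59047371 0.09752662 0.0869068 ]
end y 0.2577926233948748 x 0.5538163566731705 0.602579481420574
side stem 35 [0.57880559 0.08271735 0.0700842 ] [0.5734322  0.07489855 0.05300644] [0.58532342 0.09133482 0.08604166]
end y 0.25906629890388877 x 0.55026093137261 0.5969658069312049
```

View pics/end.png

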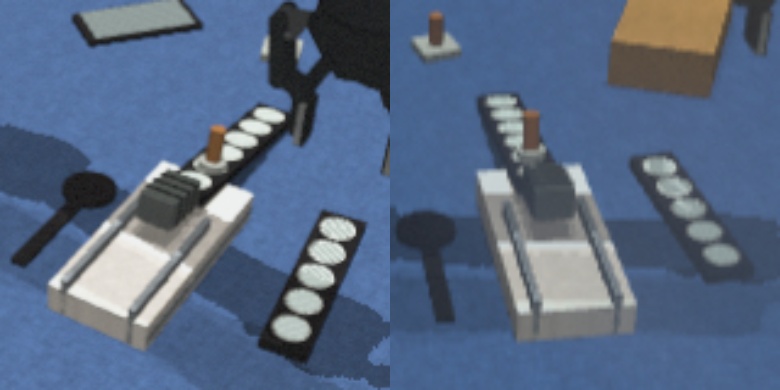

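The view shows the stamp standing on the tipped rack at left (215,150) and right (530,140), over the edge, with the arm clear.

```bash
python3 -c "
from workcell import env
print(env.sign_off())"
```

```text
the job is handed in; nothing more can be done
None
```

I handed the job in with the rack tipped over the stand's front edge and the round-footed stamp standing on it at the balance point (about -30 mm along the rack, camera estimate), about 18 s on the clock; no verdict came back. Lowering the stamp briefly levelled the rack, and it tipped again by itself on release.

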